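Shift the restorer's turntable into third gear

TASK

Put the turntable's gearbox into third gear: with the fingers, gently push the red-knobbed gearstick out of the left-hand side of its H-shaped gate, across to the right-hand side, then forward (away from you) until it is fully home in the slot marked with three red dots. Only push the stick, never grip it; leave the bronze tripod, the wax jar and the pliers where they are, and finish with the hand clear.

Things in the scene. Friction and masses are not known exactly. Their poses are not given: they have to be found in the camera images.
- gearbox: green gearbox fixed to the bench, 160 x 150 mm, with an steel gate plate 120 x 110 mm on top. Origin: on the bench under the gate's centre. +x = forward (away from the operator), +y = left, z up; turned up to 0.45 rad. 220 mm forward of the origin stands its turntable, 220 mm across, with a bronze dish, 115 mm high in all
- gate_center (a point): centre of the H gate, on the plate's top face, 120 mm above the bench; axes as the gearbox. Two uprights along x at y = +18 and -18 mm, 16 mm wide, joined by a crossbar along y at x = 0, 18 mm wide between rounded tongues. Slots: 1 dot left forward, 2 dots left back, 3 red dots right forward, 4 dots right back. Each stops the 10 mm stick's centre 24 mm from the crossbar's middle
- knob (a point): centre of the red ball knob, 38 mm across, atop the 10 mm steel stick; 190 mm from the pivot, which is 90 mm below gate_center. At the knob the uprights lie about 38 mm left and right of centre and end about 50 mm forward and back; to cross, it must be within 8 mm of the middle. Height 210 to 220 mm above the bench. Nothing else stands above the gate plate
- gear_across (a joint): sideways tilt of the gearstick, rad, about the gearbox x axis: negative = left, positive = right; in the middle of the left upright about -0.20, of the right upright about +0.20. Starts at the left
- gear_fore (a joint): forward tilt of the stick, rad: 0 = on the crossbar (neutral), positive = forward; the gate stops it at about +0.26 and -0.26. Starts anywhere in the left upright. The stick stays where it is left (stiff pivots, no springs); it takes 3 to 5 N at the knob to move it
- gearstick: the whole gearstick: steel stick and red knob. Origin at the pivot, z along the stick to the knob
- tripod: small lidded bronze vessel on three legs, loose, 140 mm across its ears, 132 mm high, about 1 kg, 170 to 220 mm to one side of the gearbox. Origin: centre of its underside
- wax_jar: jar with yellow cap, loose, 60 mm across, 75 mm high, on the other side of the gearbox from the tripod. Origin: centre of its underside
- pliers: pliers with one green and one yellow handle, lying loose on the bench, 180 mm long along x, 55 mm wide, 14 mm thick, about 0.33 m right of the gearbox. Origin: on the bench below their middle
Mind the look-alikes: they are no part of the job. Of the things shaped like the wax_jar, the yellow one is meant. Leave any turquoise look-alike of the tripod alone.

How it is judged:
By the outcome, as a careful person would: the job done as asked, in the order asked, and still so for the second after the job is handed in, with the robot touching nothing.
It also fails if it takes over 51 s, if anything falls off the work surface, if the arm or the gripper's body presses on something with over 40 N, if the wrist force passes 120 N, or if a joint passes its speed limit or range.

ROBOT

A 6-joint arm with a two-finger parallel gripper is mounted at the origin on the work surface. World frame = base frame: x ahead of the robot, y to its left, z up, the work surface at z = 0. Lengths are in m, angles in degrees, forces in N, time in s.
With the tool pointing down it reaches from about 0.3 to 0.75 m from the base axis. Payload 8.5 kg.
Tool frame: the origin (TCP) lies at the very end of the fingers, on their centre line; the grasp point (between the pads) lies 19 mm behind it (env.hold_point_z is the distance from the TCP to the grasp point, in m); z points along the fingers, y is the line along which they close (so a half turn about z gives the same grasp; the last joint's range is limited). The gripper opens to 85 mm and grips with 20 to 120 N. Pads are 22 mm wide; open, the fingers measure 114 mm over their backs; the gripper's body (76 mm by 85 mm) begins 54 mm behind the grasp point. The pads swing forward as they close: fully open they stand 13 mm farther back than shut.
Start: joints at [52.867, 21.807, 74.336, -0, 83.858, -12.336], TCP at [0.231, 0.499, 0.231] pointing down, gripper open.
Joint ranges: [-178.18, 178.18], [-50.72, 133.34], [12.68, 142.11], [-81.47, 261.47], [9.98, 163.14], [-165.26, 165.26]. Speed limits (degrees/s): [136.94, 136.94, 180, 180, 180, 180].

INTERFACE

Orientations are given as a 3x3 rotation matrix whose columns are the frame's x, y, z axes.
In Python, from rig import env, optics gives the robot as it stands.
- The arm moves only by the shell command python3 -m jog 'ROWS' [OPENING] [FORCE]. ROWS is JSON, a list of rows, each an object with "linear": the shift along the tool's x, y, z in units of 40 mm (1.0 is 40 mm), a list of three; "roll": the turn about the tool's z in units of 5 degrees (1.0 is 5 degrees). A call has 1 to 12 rows; each row shifts and turns the commanded pose from where the row before left it, along the tool's axes as they then stand; what a row does not reach is not made up. A row lasts 1/12 s, in which the tool goes at most 41.7 mm and 7.16 degrees, less where a joint would pass 70% of its speed; a pose out of reach is approached as far as the arm can. A call is refused whole if a number of a shift passes 1 or a number of a turn 1, either way. A call with a gripper value outside its range is refused whole. OPENING is the opening, from -1 (shut) to 1 (fully open), set as the call begins (- or left out, the last holds). The fingers move at their own pace and stop on an object; FORCE is the grip in N (left out, the last holds). Time passes only in rows, so rows that do not move let the fingers close. It gives the time, the measured TCP pose, the force, the opening and the grip force at its end, in the units of the state.
- env.observe(): the state, without advancing time (a new reading comes with each control period).
- optics.get_image(name): name is "scene" or "top" or "wrist"; returns the picture (480x640x3 uint8, red, green, blue); there is no depth.
- optics.calibration(name): a dict with "fov_y" (degrees; the focal length in pixels is half the picture's height over the tangent of half this angle, whatever the lens; pixels are square), "cx", "cy" (the principal point, pixels), "T" (4x4, takes a point from camera to world coordinates). Camera axes: x right, y down, z forward; pixel columns grow to the right and rows downward; lengths in m; the calibration is good to about 2 mm. A picture is of the moment at which its call begins: read the wrist's pose just before it. calibration takes no time and is no camera call; for the wrist camera it gives the pose at the moment of the call.
- env.close_job(): hands the job in; it is judged then, once.
The state is a dict: "time_s": time; "q": joint angles; "qvel": joint speeds; "joint_efforts": joint torques, N m; "position": TCP position; "tool_rot": TCP orientation; "ft_force": force on the tool from outside, world axes, zero at the start; "wrist_torque": the same for the moment, N m; "grip_width": finger opening in m; "gripper_force": force on a finger pad.
Only numpy, scipy, OpenCV 4.12 (cv2) and the standard library are available. Lean on these libraries where they do the work, as an engineer would, in place of code of your own. Each camera call takes 0.05 s, during which the arm holds its last target. There are 200 camera calls.

## Working session

There is one attempt and no reset: what is moved stays moved. The work goes in short steps, Python scripts to look and compute and a shell command to move; the robot and the scene stay as the last step left them, time stands still between calls to the robot, and variables do not carry over. Pictures are saved under pics/ and viewed, at most 10 in all, crops included, and the job is handed in when it is done.

```bash
mkdir -p pics
python3 - <<'E'
from rig import env, optics
import cv2, numpy as np
np.set_printoptions(precision=4,suppress=True)
for n in("scene","top"):
    im=optics.get_image(n); cv2.imwrite(f"pics/{n}0.png",im[...,::-1]); c=optics.calibration(n); print(n,c["fov_y"],c["cx"],c["cy"],c)
s=env.observe(); print(s["tool_rot"],s["position"],s["time_s"])
E
```

```text
scene 57.30407393740974 325.45483086321013 235.43816993772828 {'fov_y': 57.30407393740974, 'cx': 325.45483086321013, 'cy': 235.43816993772828, 'T': array([[ 0.4529,  0.5758, -0.6807,  1.3326],
       [ 0.8913, -0.2741,  0.3611, -0.3818],
       [ 0.0214, -0.7703, -0.6374,  0.8774],
       [ 0.    ,  0.    ,  0.    ,  1.    ]])}
top 53.61745393556257 325.23249722404654 240.05961278967115 {'fov_y': 53.61745393556257, 'cx': 325.23249722404654, 'cy': 240.05961278967115, 'T': array([[-0.0184, -0.9916,  0.1277,  0.4408],
       [-0.9998,  0.0172, -0.0104,  0.0401],
       [ 0.0081, -0.1278, -0.9918,  1.3084],
       [ 0.    ,  0.    ,  0.    ,  1.    ]])}
[[-0.9078  0.4194 -0.0008]
 [ 0.4194  0.9078 -0.001 ]
 [ 0.0003 -0.0013 -1.    ]] [0.2305 0.4991 0.2308] 0.1
```

View pics/scene0.png

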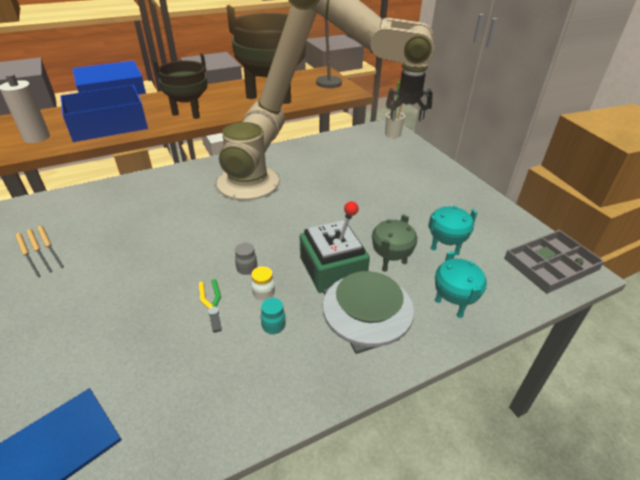

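View pics/top0.png

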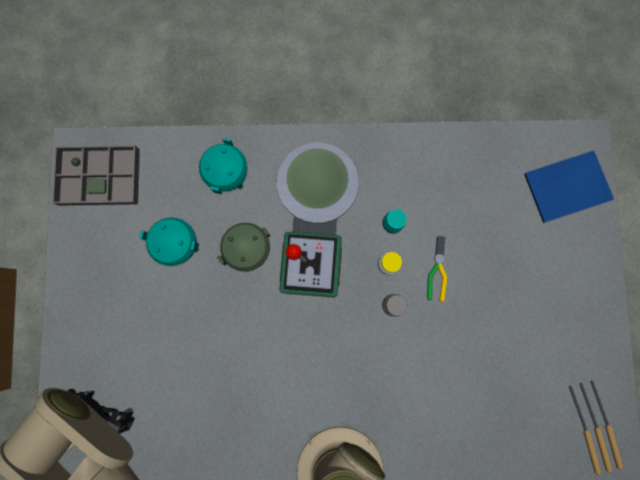

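The top picture shows the red knob at about (294,252), left-forward of the gate centre at about (311,264). The turntable dish is ahead at (317,182). The tripod is on the left at (245,246), and the yellow jar on the right at (390,263). Next I'll measure these.

```bash
cat > h.py <<'E'
from rig import env, optics
import cv2, numpy as np
np.set_printoptions(precision=4,suppress=True)
def ray(c,uv):
    f=240/np.tan(np.radians(c["fov_y"]/2)); d=np.array([(uv[0]-c["cx"])/f,(uv[1]-c["cy"])/f,1])
    return c["T"][:3,3],c["T"][:3,:3]@d
def onz(c,uv,z):
    o,d=ray(c,uv); return o+d*(z-o[2])/d[2]
def tri(rs):
    A=0;b=0
    for o,d in rs:
        d=d/np.linalg.norm(d);P=np.eye(3)-np.outer(d,d);A=A+P;b=b+P@o
    x=np.linalg.solve(A,b); return x,[np.linalg.norm(np.cross(x-o,d/np.linalg.norm(d))) for o,d in rs]
def red(im,amin=40):
    h=cv2.cvtColor(im,cv2.COLOR_RGB2HSV); m=(((h[...,0]<7)|(h[...,0]>173))&(h[...,1]>190)&(h[...,2]>90)).astype(np.uint8)
    n,l,s,ce=cv2.connectedComponentsWithStats(m); i=1+np.argmax(s[1:,4]); return ce[i],s[i]
def knob(names=("top","scene")):
    rs=[]
    for n in names:
        c=optics.calibration(n); p,s=red(optics.get_image(n)); print(n,p,s); rs.append(ray(c,p))
    return tri(rs)
G=None
E
python3 - <<'E'
from h import *
print(knob())
c=optics.calibration("top"); im=optics.get_image("top")
h=cv2.cvtColor(im,cv2.COLOR_RGB2HSV)
m=((h[...,0]>60)&(h[...,0]<90)&(h[...,1]>90)&(h[...,2]<140)).astype(np.uint8); m[:, :270]=0;m[:,350:]=0;m[:225]=0;m[310:]=0
cs=max(cv2.findContours(m,0,1)[0],key=cv2.contourArea); r=cv2.minAreaRect(cs);print("green",r)
B=cv2.boxPoints(r)
for z in(.115,): 
    P=np.array([onz(c,p,z) for p in B]);print(P,P.mean(0))
w=((h[...,1]<45)&(h[...,2]>125)).astype(np.uint8); w[:, :283]=0;w[:,340:]=0;w[:234]=0;w[294:]=0
cs=max(cv2.findContours(w,0,1)[0],key=cv2.contourArea); r=cv2.minAreaRect(cs);print("plate",r)
P=np.array([onz(c,p,.12) for p in cv2.boxPoints(r)]);print(P,P.mean(0),np.linalg.norm(P-np.roll(P,1,0),axis=1))
cv2.imwrite("pics/c.png",cv2.resize(im[220:310,260:360,::-1],None,fx=6,fy=6,interpolation=2))
# dish
m=((h[...,0]>35)&(h[...,0]<70)&(h[...,1]>40)).astype(np.uint8);m[:, :270]=0;m[:,365:]=0;m[225:]=0
cs=max(cv2.findContours(m,0,1)[0],key=cv2.contourArea); e=cv2.fitEllipse(cs);print("dish",e,onz(c,e[0],.115))
E
```

```text
top [292.9598 251.523 ] [286 245  16  14 174]
scene [350.9302 206.814 ] [346 202  11  10  86]
(array([0.5554, 0.1028, 0.2191]), [np.float64(0.0007308559949621074), np.float64(0.0007308559949620339)])
green ((310.2499694824219, 263.75), (57.829166412353516, 61.43389892578125), 4.398705005645752)
[[ 0.4653  0.1452  0.115 ]
 [ 0.6197  0.1323  0.115 ]
 [ 0.6058 -0.0138  0.115 ]
 [ 0.4517  0.0015  0.115 ]] [0.5356 0.0663 0.115 ]
plate ((309.944091796875, 262.7264709472656), (43.5636100769043, 47.16834259033203), 4.398705959320068)
[[0.4837 0.1263 0.12  ]
 [0.6018 0.1163 0.12  ]
 [0.5914 0.0068 0.12  ]
 [0.4735 0.0183 0.12  ]] [0.5376 0.0669 0.12  ] [0.1085 0.1185 0.1099 0.1185]
dish ((316.94818115234375, 178.090087890625), (57.54951477050781, 58.92671585083008), 91.80142211914062) [0.7558 0.0459 0.115 ]
```

View pics/c.png

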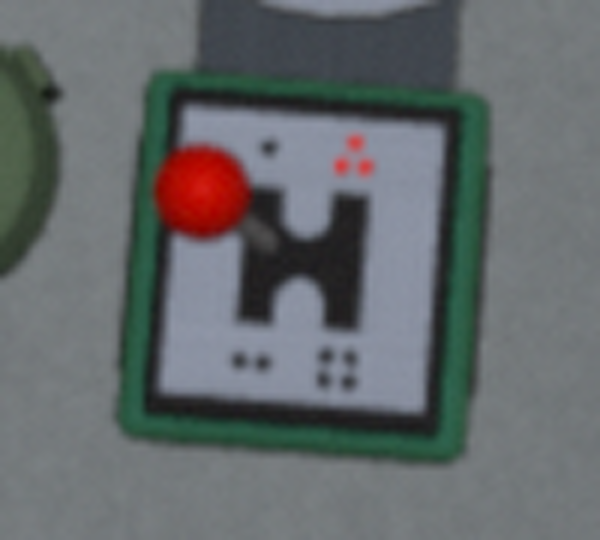

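The gate centre is at (0.5376, 0.0669) and yaw is about -5.3° (the plate edges and the dish agree). In the gate frame the knob is 14 mm forward and 37 mm left, at z 0.219, which matches the given geometry. I'll rise, shut the fingers, align the tool with the gate and travel to a point forward of the knob.

```bash
python3 -m jog '[{"linear":[0,0,-0.5],"roll":-0.6},{"linear":[0,0,-0.9],"roll":-0.9},{"linear":[0,0,-0.4],"roll":-0.9},{"linear":[0,0,0],"roll":-0.9},{"linear":[0,0,0],"roll":-0.6},{"linear":[0,0,0],"roll":0}]' -1 20
python3 -m jog '[{"linear":[-0.3,-0.27,0],"roll":0},{"linear":[-0.6,-0.53,0],"roll":0},{"linear":[-0.65,-0.57,0],"roll":0},{"linear":[-0.65,-0.57,0],"roll":0},{"linear":[-0.65,-0.57,0],"roll":0},{"linear":[-0.65,-0.57,0],"roll":0},{"linear":[-0.65,-0.57,0],"roll":0},{"linear":[-0.65,-0.57,0],"roll":0},{"linear":[-0.65,-0.57,0],"roll":0},{"linear":[-0.65,-0.57,0],"roll":0},{"linear":[-0.65,-0.57,0],"roll":0},{"linear":[-0.6,-0.53,0],"roll":0}]'
cat >> h.py <<'E'
C=np.array([.5376,.0669]); a=np.radians(-5.3); R=np.array([[np.cos(a),np.sin(a)],[-np.sin(a),np.cos(a)]])
def gate(p): return R@(np.asarray(p)[:2]-C)
def st():
    s=env.observe(); print("t",s["time_s"],"gate xy mm",1000*gate(s["position"]),"z",s["position"][2],"F gate",R@s["ft_force"][:2],s["ft_force"][2],"w",s["grip_width"],"yaw y",np.degrees(np.arctan2(s["tool_rot"][1,1],s["tool_rot"][0,1])))
E
python3 -c "from h import *;st()"
```

```text
time_s: 0.75
position: [0.2306, 0.4992, 0.3034]
tool_rot: [[-0.996, 0.091, 0.0], [0.091, 0.996, 0.0], [-0.0, 0.0, -1.0]]
ft_force: [-0.5, 0.1, -1.6]
grip_width: 0.0126
gripper_force: 0.0
time_s: 1.75
position: [0.5006, 0.2131, 0.3031]
tool_rot: [[-0.995, 0.095, -0.0], [0.095, 0.995, -0.0], [0.0, -0.0, -1.0]]
ft_force: [-0.7, 0.1, -0.9]
grip_width: 0.0002
gripper_force: 0.0
t 1.75 gate xy mm [-50.3353 142.1985] z 0.30305962751192095 F gate [-0.7215 -0.0133] -0.866728669640997 w 0.0002080615683163466 yaw y 84.55790338900906
```

```bash
python3 -m jog '[{"linear":[-0.6,-0.53,0],"roll":0},{"linear":[-0.65,-0.57,0],"roll":0},{"linear":[-0.65,-0.57,0],"roll":0},{"linear":[-0.5,-0.45,0],"roll":0},{"linear":[-0.3,-0.3,0],"roll":0},{"linear":[-0.1,-0.1,0],"roll":0},{"linear":[0,0,0],"roll":0},{"linear":[0,0,0],"roll":0},{"linear":[0,0,0],"roll":0}]'
python3 - <<'E'
from h import *
st()
cv2.imwrite("pics/s2.png",cv2.resize(optics.get_image("scene")[120:320,260:500,::-1],None,fx=3,fy=3))
E
```

```text
time_s: 2.5
position: [0.6011, 0.1052, 0.3036]
tool_rot: [[-0.996, 0.092, 0.0], [0.092, 0.996, 0.0], [-0.0, 0.0, -1.0]]
ft_force: [-0.1, 0.1, 0.6]
grip_width: -0.0
gripper_force: 0.0
t 2.5 gate xy mm [59.6421 44.0015] z 0.30362204317649233 F gate [-0.0741  0.1033] 0.6312208374035886 w -6.079164752949265e-06 yaw y 84.74534771169726
```

View pics/s2.png

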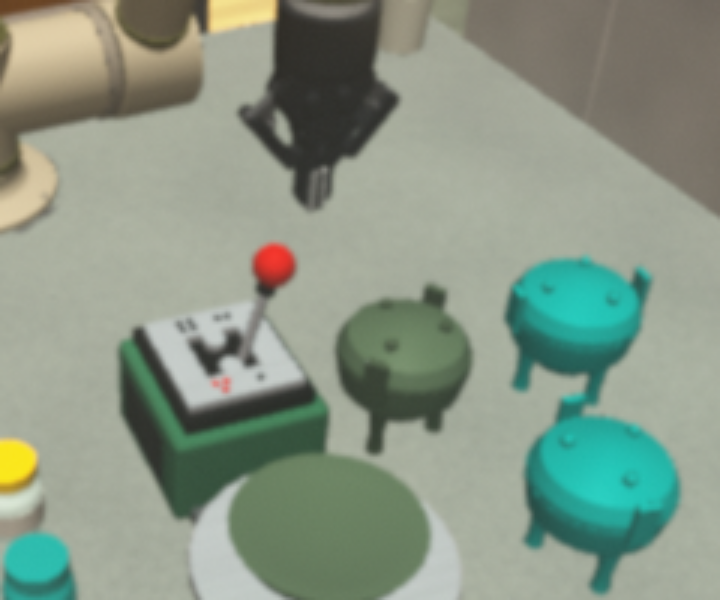

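The fingers are shut and pointing down forward of the knob, which is at crop (274,265), with room all around. I'll lower them in front of the knob and push it back about 14 mm to neutral.

```bash
python3 -m jog '[{"linear":[0,-0.17,0.4],"roll":0},{"linear":[0,0,0.8],"roll":0},{"linear":[0,0,0.8],"roll":0},{"linear":[0,0,0.45],"roll":0},{"linear":[0,0,0.2],"roll":0},{"linear":[0,0,0],"roll":0},{"linear":[0,0,0],"roll":0},{"linear":[0,0,0],"roll":0}]'
python3 -m jog '[{"linear":[0.07,0,0],"roll":0},{"linear":[0.07,0,0],"roll":0},{"linear":[0.07,0,0],"roll":0},{"linear":[0.07,0,0],"roll":0},{"linear":[0.07,0,0],"roll":0},{"linear":[0.07,0,0],"roll":0},{"linear":[0.07,0,0],"roll":0},{"linear":[0,0,0],"roll":0},{"linear":[0,0,0],"roll":0}]' >/dev/null
python3 - <<'E'
from h import *
st(); p,e=knob(); print(1000*gate(p),p[2],e)
E
```

```text
time_s: 3.22
position: [0.6017, 0.0976, 0.1992]
tool_rot: [[-0.996, 0.092, 0.003], [0.092, 0.996, -0.0], [-0.003, 0.0, -1.0]]
ft_force: [-0.1, -0.5, 0.8]
grip_width: 0.0003
gripper_force: 0.0
t 3.9667 gate xy mm [41.2144 36.2129] z 0.19774923737978511 F gate [2.7382 0.7873] 2.1826935036554858 w -0.0005921152015183612 yaw y 84.7007489609875
top [293.2437 254.3613] [286 250  16  10 119]Traceback (most recent call last):
  File "<stdin>", line 2, in <module>
  File "h.py", line 20, in knob
    c=optics.calibration(n); p,s=red(optics.get_image(n)); print(n,p,s); rs.append(ray(c,p))
                                 ~~~^^^^^^^^^^^^^^^^^^^^^
  File "h.py", line 16, in red
    n,l,s,ce=cv2.connectedComponentsWithStats(m); i=1+np.argmax(s[1:,4]); return ce[i],s[i]
                                                      ~~~~~~~~~^^^^^^^^^
    return _wrapfunc(a, 'argmax', axis=axis, out=out, **kwds)
    return bound(*args, **kwds)
ValueError: attempt to get argmax of an empty sequence
```

Contact is made, at 2.7 N. I'll push about 11 mm more, then back off and look.

```bash
python3 -m jog '[{"linear":[0.07,0,0],"roll":0},{"linear":[0.07,0,0],"roll":0},{"linear":[0.07,0,0],"roll":0},{"linear":[0.07,0,0],"roll":0},{"linear":[0,0,0],"roll":0},{"linear":[0,0,0],"roll":0}]'
python3 -c "from h import *;st()"
python3 -m jog '[{"linear":[-0.3,0,0],"roll":0},{"linear":[-0.4,0,0],"roll":0},{"linear":[0,0,-0.6],"roll":0},{"linear":[0,0,-0.9],"roll":0},{"linear":[0,0,-0.9],"roll":0},{"linear":[0,0,-0.3],"roll":0},{"linear":[0,0,0],"roll":0},{"linear":[0,0,0],"roll":0}]' >/dev/null
python3 - <<'E'
from h import *
st(); im=optics.get_image("top");cv2.imwrite("pics/t3.png",cv2.resize(im[200:320,230:390,::-1],None,fx=5,fy=5,interpolation=2))
try:
  p,e=knob(); print(1000*gate(p),p[2],e)
except Exception as x: print(x)
c=optics.calibration("scene");p,s=red(optics.get_image("scene"));print(1000*gate(onz(c,p,.217)),s)
E
```

```text
time_s: 4.57
position: [0.5702, 0.1003, 0.1973]
tool_rot: [[-0.996, 0.092, -0.0], [0.092, 0.996, -0.0], [0.0, -0.0, -1.0]]
ft_force: [3.1, 1.6, 1.9]
grip_width: 0.0002
gripper_force: 1.1
t 4.5667 gate xy mm [29.3667 36.2201] z 0.1973136181656523 F gate [2.9712 1.9199] 1.936152157251074 w 0.0002162984244893063 yaw y 84.70955684223627
t 5.2333 gate xy mm [57.2174 36.1173] z 0.30467170882120803 F gate [-0.2395 -0.6078] -0.49292386143687583 w -0.0002816409749086919 yaw y 84.69965400853204
top [292.5326 254.5326] [286 251  15   8  92]
scene [349.0337 203.7865] [344 199  11  10  89]
[ 6.5266 36.5015] 0.22362179750975467 [np.float64(0.0018118793706205548), np.float64(0.0018118793706205412)]
[-2.1472 38.6878] [344 199  11  10  90]
```

View pics/t3.png

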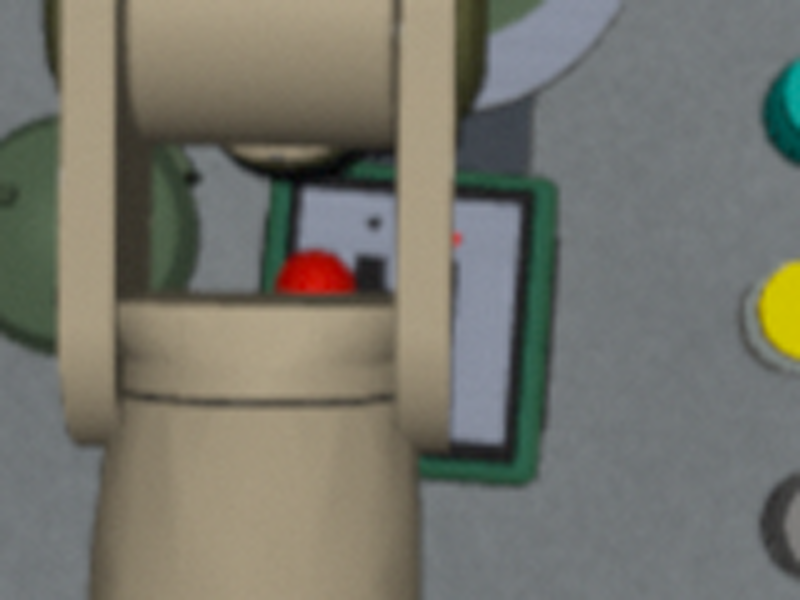

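The top view is partly hidden by the arm. The knob's upper edge moved from row 245 to 251, about 13-14 mm, and the scene ray gives x of about -2 mm, so the stick is on the crossbar. Next the fingers go to the left of the knob.

```bash
python3 -m jog '[{"linear":[0.3,0.3,0],"roll":0},{"linear":[0.5,0.45,0],"roll":0},{"linear":[0.43,0.4,0],"roll":0},{"linear":[0.2,0.15,0],"roll":0},{"linear":[0,0,0.4],"roll":0},{"linear":[0,0,0.8],"roll":0},{"linear":[0,0,0.8],"roll":0},{"linear":[0,0,0.45],"roll":0},{"linear":[0,0,0.19],"roll":0},{"linear":[0,0,0],"roll":0},{"linear":[0,0,0],"roll":0}]'
python3 - <<'E'
from h import *
st()
c=optics.calibration("scene");im=optics.get_image("scene");p,s=red(im);print(1000*gate(onz(c,p,.217)),s)
cv2.imwrite("pics/s4.png",cv2.resize(im[120:320,260:500,::-1],None,fx=3,fy=3))
E
```

```text
time_s: 6.35
position: [0.5467, 0.1545, 0.2004]
tool_rot: [[-0.996, 0.092, 0.001], [0.092, 0.996, -0.0], [-0.001, 0.0, -1.0]]
ft_force: [0.9, 0.5, 0.7]
grip_width: 0.0001
gripper_force: 0.0
t 6.35 gate xy mm [ 0.9487 88.0865] z 0.20036379188074244 F gate [0.8121 0.5779] 0.6921631258486745 w 9.06244913836809e-05 yaw y 84.69349845107428
[-2.1472 38.6878] [344 199  11  10  90]
```

View pics/s4.png

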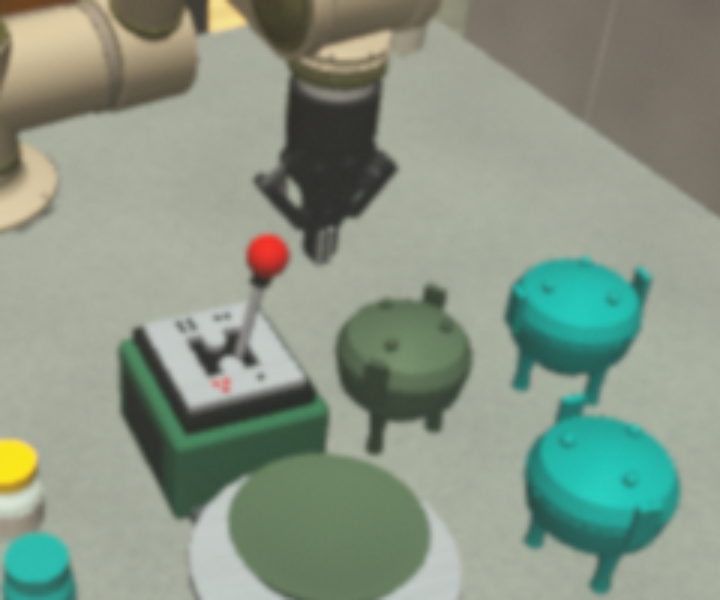

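The stick stands in the left mouth of the crossbar, knob at crop (268,255), with the fingers to its left. I'll raise 5 mm and push right gently.

```bash
python3 -m jog '[{"linear":[0,-0.1,-0.12],"roll":0},{"linear":[0,-0.1,0],"roll":0},{"linear":[0,-0.1,0],"roll":0},{"linear":[0,-0.1,0],"roll":0},{"linear":[0,-0.07,0],"roll":0},{"linear":[0,-0.07,0],"roll":0},{"linear":[0,-0.07,0],"roll":0},{"linear":[0,-0.07,0],"roll":0},{"linear":[0,-0.07,0],"roll":0},{"linear":[0,0,0],"roll":0}]'
python3 - <<'E'
from h import *
st()
c=optics.calibration("scene");im=optics.get_image("scene");p,s=red(im);print(1000*gate(onz(c,p,.217)),s)
E
```

```text
time_s: 7.23
position: [0.5434, 0.1245, 0.2046]
tool_rot: [[-0.996, 0.093, 0.0], [0.093, 0.996, -0.0], [-0.0, -0.0, -1.0]]
ft_force: [1.1, 3.7, 3.1]
grip_width: -0.0003
gripper_force: 1.7
t 7.2333 gate xy mm [ 0.4912 57.8435] z 0.20457710187835393 F gate [0.7684 3.7887] 3.100494211195864 w -0.0002960013614487231 yaw y 84.68995609611626
[-4.3169 28.8168] [340 199  12  11  99]
```

```bash
python3 -m jog '[{"linear":[0,-0.08,0],"roll":0},{"linear":[0,-0.1,0],"roll":0},{"linear":[0,-0.1,0],"roll":0},{"linear":[0,-0.1,0],"roll":0},{"linear":[0,-0.1,0],"roll":0},{"linear":[0,-0.1,0],"roll":0},{"linear":[0,-0.1,0],"roll":0},{"linear":[0,-0.1,0],"roll":0},{"linear":[0,-0.1,0],"roll":0},{"linear":[0,-0.1,0],"roll":0},{"linear":[0,-0.1,0],"roll":0},{"linear":[0,0,0],"roll":0}]' >/dev/null
python3 - <<'E'
from h import *
st()
c=optics.calibration("scene");im=optics.get_image("scene");p,s=red(im);print(1000*gate(onz(c,p,.218)),s)
E
```

```text
t 8.2833 gate xy mm [ 0.4578 14.2009] z 0.20444700898051368 F gate [-0.2551  2.5825] 2.006253193092155 w 0.00019091719986654224 yaw y 84.66337056976634
[ -5.0121 -15.2589] [324 202  12  11 102]
```

```bash
python3 -m jog '[{"linear":[0,-0.08,0],"roll":0},{"linear":[0,-0.08,0],"roll":0},{"linear":[0,-0.08,0],"roll":0},{"linear":[0,-0.08,0],"roll":0},{"linear":[0,-0.08,0],"roll":0},{"linear":[0,-0.08,0],"roll":0},{"linear":[0,-0.05,0],"roll":0},{"linear":[0,0,0],"roll":0},{"linear":[0,0,0],"roll":0}]' >/dev/null
python3 - <<'E'
from h import *
st()
c=optics.calibration("scene");im=optics.get_image("scene");p,s=red(im);print(1000*gate(onz(c,p,.217)),s)
cv2.imwrite("pics/s5.png",cv2.resize(im[120:320,260:500,::-1],None,fx=3,fy=3))
E
```

```text
t 9.0833 gate xy mm [ 0.394  -6.3892] z 0.20445762754260946 F gate [1.2799 2.1552] -1.530599426768661 w -0.0003094978820229336 yaw y 84.68480036618125
[ -2.5815 -37.5995] [316 205  12  10 101]
```

View pics/s5.png

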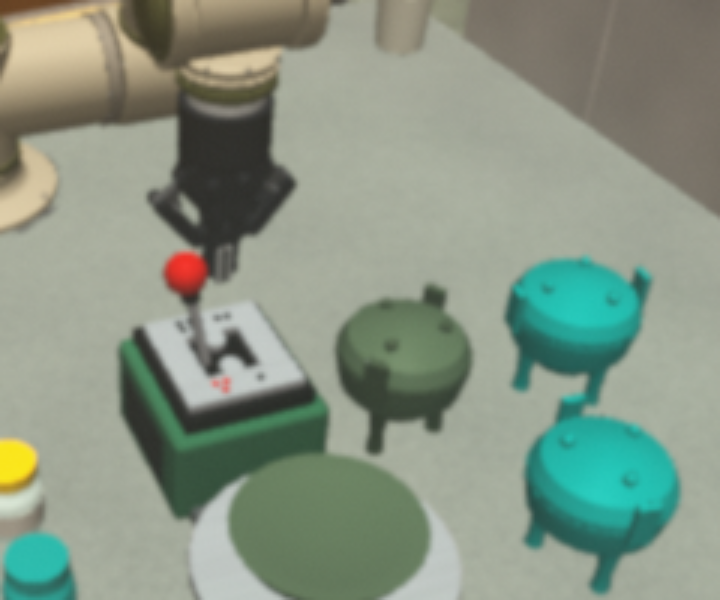

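The stick is now at the right-hand end of the crossbar, knob at crop (186,272), y of about -37.6 mm. I'll back off left, go round behind the knob, then push forward.

```bash
python3 -m jog '[{"linear":[0,0.25,0],"roll":0},{"linear":[0,0.3,0],"roll":0},{"linear":[0.4,0,0],"roll":0},{"linear":[0.6,0,0],"roll":0},{"linear":[0.4,0,0],"roll":0},{"linear":[0,-0.3,0],"roll":0},{"linear":[0,-0.5,0],"roll":0},{"linear":[0,-0.4,0],"roll":0},{"linear":[0,-0.12,0],"roll":0},{"linear":[0,0,0],"roll":0},{"linear":[0,0,0],"roll":0}]' >/dev/null
python3 - <<'E'
from h import *
st()
c=optics.calibration("scene");im=optics.get_image("scene");p,s=red(im);print(1000*gate(onz(c,p,.217)),s)
E
python3 -m jog '[{"linear":[-0.15,0,0],"roll":0},{"linear":[-0.2,0,0],"roll":0},{"linear":[-0.1,0,0],"roll":0},{"linear":[-0.07,0,0],"roll":0},{"linear":[-0.07,0,0],"roll":0},{"linear":[-0.07,0,0],"roll":0},{"linear":[-0.07,0,0],"roll":0},{"linear":[-0.07,0,0],"roll":0},{"linear":[-0.07,0,0],"roll":0},{"linear":[0,0,0],"roll":0}]' >/dev/null
python3 - <<'E'
from h import *
st()
c=optics.calibration("scene");im=optics.get_image("scene");p,s=red(im);print(1000*gate(onz(c,p,.217)),s)
E
```

```text
t 10.05 gate xy mm [-55.434  -36.2736] z 0.2046350642559676 F gate [0.1652 0.5227] 0.019382788461802584 w 0.00014376382781531455 yaw y 84.70332904964803
[ -2.706  -37.9561] [316 205  12  10  98]
t 10.9333 gate xy mm [-20.4411 -37.0672] z 0.2045526639280934 F gate [-2.583  -0.6262] 2.408449679492823 w 0.00023033909241902591 yaw y 84.699764594028
[  3.7862 -38.0568] [317 206  12  11 105]
```

```bash
python3 -m jog '[{"linear":[-0.07,0,0],"roll":0},{"linear":[-0.08,0,0],"roll":0},{"linear":[-0.08,0,0],"roll":0},{"linear":[-0.08,0,0],"roll":0},{"linear":[-0.08,0,0],"roll":0},{"linear":[-0.08,0,0],"roll":0},{"linear":[-0.08,0,0],"roll":0},{"linear":[-0.08,0,0],"roll":0},{"linear":[-0.08,0,0],"roll":0},{"linear":[-0.08,0,0],"roll":0},{"linear":[-0.08,0,0],"roll":0},{"linear":[0,0,0],"roll":0}]' >/dev/null
python3 - <<'E'
from h import *
st()
c=optics.calibration("scene");im=optics.get_image("scene");p,s=red(im);print(1000*gate(onz(c,p,.213)),s)
E
python3 -m jog '[{"linear":[-0.05,0,0],"roll":0},{"linear":[-0.05,0,0],"roll":0},{"linear":[-0.03,0,0],"roll":0},{"linear":[0,0,0],"roll":0},{"linear":[0,0,0],"roll":0}]' >/dev/null
python3 - <<'E'
from h import *
st()
c=optics.calibration("scene");im=optics.get_image("scene");p,s=red(im);print(1000*gate(onz(c,p,.211)),s)
E
```

```text
t 11.9833 gate xy mm [ 13.9924 -37.2403] z 0.2036562011966238 F gate [-3.3733 -0.3669] -1.5417885647880483 w 2.636522303075692e-05 yaw y 84.69374263826357
[ 39.1102 -37.5489] [322 215  12  12 113]
t 12.45 gate xy mm [ 18.6329 -36.9241] z 0.20393171715127556 F gate [-4.7979 -0.5873] -3.940628795621939 w -0.00044343090658469905 yaw y 84.70562459589586
[ 42.99   -36.9051] [323 216  12  12 113]
```

```bash
for i in 1 2; do python3 -m jog '[{"linear":[-0.03,0,0],"roll":0},{"linear":[-0.03,0,0],"roll":0},{"linear":[0,0,0],"roll":0},{"linear":[0,0,0],"roll":0}]' >/dev/null
python3 - <<'E'
from h import *
st()
c=optics.calibration("scene");im=optics.get_image("scene");p,s=red(im);print(1000*gate(onz(c,p,.211)),s)
E
done
```

```text
t 12.8333 gate xy mm [ 19.9308 -36.9029] z 0.20376697670635857 F gate [-10.4535  -1.4009] -2.943717802977322 w 0.00013848157336803757 yaw y 84.71106724889337
[ 44.4846 -37.0936] [323 217  12  11 112]
t 13.2167 gate xy mm [ 20.9382 -36.8547] z 0.20359109774978365 F gate [-16.5963  -1.0395] -0.22948285654030207 w -4.3413125618612896e-05 yaw y 84.71963376984198
[ 45.728  -37.2838] [323 217  12  12 115]
```

The force climbed from 4.8 to 16.6 N over 2 mm, so the stick is at its stop. I'll retreat back and up, then verify from both cameras.

```bash
python3 -m jog '[{"linear":[0.15,0,0],"roll":0},{"linear":[0.4,0,0],"roll":0},{"linear":[0.7,0,0],"roll":0},{"linear":[0.8,0,-0.4],"roll":0},{"linear":[0.7,0,-0.7],"roll":0},{"linear":[0.6,0.5,-0.6],"roll":0},{"linear":[0,0.9,-0.3],"roll":0},{"linear":[0,1,0],"roll":0},{"linear":[0,1,0],"roll":0},{"linear":[0,1,0],"roll":0},{"linear":[0,0.6,0],"roll":0},{"linear":[0,0,0],"roll":0}]'
python3 - <<'E'
from h import *
st(); p,e=knob(); print(1000*gate(p),p[2],e)
a=optics.get_image("top")[200:300,250:350,::-1]; b=optics.get_image("scene")[180:280,290:390,::-1]
cv2.imwrite("pics/f.png",cv2.resize(np.hstack([a,b]),None,fx=4,fy=4,interpolation=2))
E
```

```text
time_s: 14.27
position: [0.4437, 0.2434, 0.2849]
tool_rot: [[-0.996, 0.088, 0.003], [0.088, 0.996, 0.002], [-0.003, 0.002, -1.0]]
ft_force: [-0.5, 0.1, 0.2]
grip_width: -0.0001
gripper_force: 0.0
t 14.2667 gate xy mm [-109.7828  167.0474] z 0.28494939071615005 F gate [-0.5263  0.0344] 0.18267980985008642 w -0.00013312928825783989 yaw y 84.95984017917709
top [326.5657 239.5143] [319 233  16  14 175]
scene [328.71 222.65] [323 218  12  10 100]
[ 48.8463 -37.705 ] 0.21307158239058344 [np.float64(0.0006654098930265062), np.float64(0.0006654098930264633)]
```

View pics/f.png

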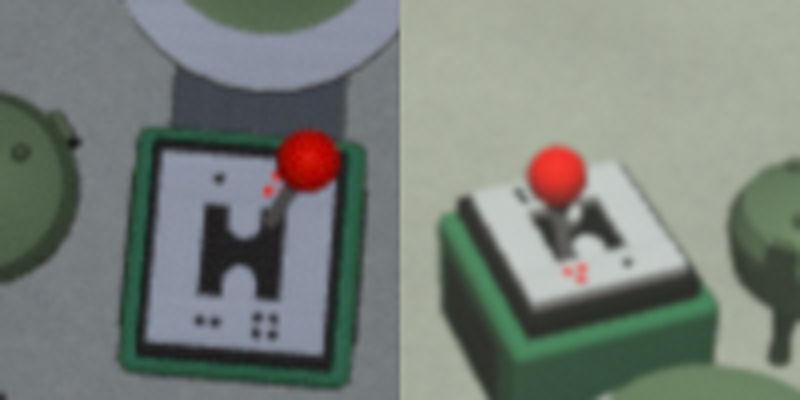

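The picture shows the knob at top-crop (308,160) with the stick at the end of the three-red-dot slot. Triangulation puts it 49 mm forward and 38 mm right, which is home, and the hand is clear.

```bash
python3 -m jog '[{"linear":[0,0,0],"roll":0},{"linear":[0,0,0],"roll":0},{"linear":[0,0,0],"roll":0}]' | head -2; python3 -c "from rig import env;print(env.close_job())"
```

```text
time_s: 14.72
position: [0.4434, 0.2387, 0.2847]
the job is handed in; nothing more can be done
None
```

The gearstick is fully home in the three-red-dot slot (third gear), moved only by pushing with shut fingers; the hand is clear, and the job was handed in at about 15 s.

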